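# Seat the wide lens cell in a three-pin centring nest

### The job

Two round metal-rimmed lenses lie on the dark fixture plate, in front of its three upright steel pins. Nudge the wider one along the plate, without lifting it, until its rim is home against all three pins, and leave the narrower one where it is.

Things in the scene. Friction and masses are not known exactly. Their poses are not given: they have to be found in the camera images.
- nest: Fixed dark steel plate, 215 x 180 x 10 mm, flat on the desk, with three upright steel pins (10 mm diameter, 22 mm high above the plate). Origin on the desk under the centre of the pin nest, z up. The plate spans x -155 to +60, y -90 to +90 mm. The nest is open towards -x, where both lens cells lie; a disc pushed in along +x, or within 25 degrees of it, centres itself between the pins.
- nest_seat (a point): Centre of the pin nest on the plate's top face (10 mm above the desk), marked by a flat black disc; the wide cell's centre belongs above it. Axes as nest. The pins' axes stand 35 mm from it, at (35, 0), (21.5, 27.6) and (21.5, -27.6) mm, so a 60 mm disc centred here touches all three.
- wide_cell_center (a point): Centre (half-way up) of the wide lens cell: a loose flat aluminium disc with a glass lens in its top, 60 mm diameter, 22 mm high, 0.10 to 0.20 kg, lying on the plate 90 to 125 mm from the nest's centre, left or right of the nest's x axis. It can be pushed anywhere on its rim and slides under less than 3 N.
- narrow_cell_center (a point): Centre (half-way up) of the narrow lens cell: the same kind of disc but 40 mm diameter, 22 mm high, lying on the plate beside the wide one, about 80 mm from it centre to centre. To be left alone.
There are look-alikes about, which are no part of the job. What is shaped like the part that bears wide_cell_center but purple or red is not meant.

How it is judged:
At the end, for the whole second after the job is handed in: The wide cell lies flat on the plate (within 7 degrees), its centre within 5 mm of the nest's centre, which pushing it home against the three pins ensures; the narrow cell is within 15 mm of where it was (horizontal distance between wide_cell_center and nest_seat below 0.005 m and z of wide_cell_center in the frame of nest_seat below 0.015 m and angle between wide_cell_center's own z axis and vertical below 0.12 rad and distance of narrow_cell_center from where it was at the start of the episode below 0.015 m); the robot touches nothing.
It fails at once if the wide cell is lifted more than 12 mm off the plate (z of wide_cell_center in the frame of nest_seat above 0.023 m).
It fails at once if the narrow cell is moved more than 15 mm (distance of narrow_cell_center from where it was at the start of the episode above 0.015 m).
It also fails if it takes over 32 s, if anything falls off the work surface, if the arm or the gripper's body presses on something with over 40 N, if the wrist force passes 120 N, or if a joint passes its speed limit or range.

### The arm

A 6-joint arm with a two-finger parallel gripper is mounted at the origin on a cart in front of the work surface, level with it; the furniture and walls round the work are solid. World frame = base frame: x ahead of the robot, y to its left, z up, the work surface at z = 0. Lengths are in m, angles in rad, forces in N, time in s.
With the tool pointing down it reaches from about 0.375 to 0.9 m from the base axis. Payload 3.1 kg.
Tool frame: the origin (TCP) lies between the finger pads; the fingertips stand 11 mm ahead of it and the grasp point (between the pads) lies 8 mm behind it; z points along the fingers, y is the direction in which the jaws open and shut (so a half turn about z gives the same grasp; the last joint's range is limited). The gripper opens to 85 mm and grips with 20 to 120 N. Pads are 22 mm wide; open, the fingers measure 114 mm over their backs; the gripper's body (76 mm by 85 mm) begins 54 mm behind the grasp point. The pads swing forward as they close: fully open they stand 13 mm farther back than shut.
Start: joints at [1.077, 0.527, 1.433, -0, 1.181, -0.178], TCP at [0.194, 0.594, 0.242] pointing down, gripper open.
Joint ranges: [-3.08, 3.08], [-0.75, 2.2], [0.22, 2.44], [-1.43, 4.57], [0, 2.65], [-2.85, 2.85]. Speed limits (rad/s): [2.79, 2.79, 3.14, 3.14, 3.14, 3.14].

### API

Orientations are given as a unit quaternion [x, y, z, w].
In Python, from station import manip gives the robot as it stands.
- The arm moves only by the tool move_arm, never from a script. Its argument "deltas" is a list of rows, each a list of 5 numbers: the shift along the tool's x, y, z in units of 40 cm (1.0 is 40 cm), then the turn about the tool's z in units of 0.5 rad (1.0 is 0.5 rad), then the opening in per cent of the stroke, from 0 (shut) to 100 (fully open). In form: [[x, y, z, twist, grip], ...]. A call has exactly 8 rows; each row is the pose to reach, as a shift and turn from the pose commanded when the call began, along the tool's axes at that moment; what a row does not reach only later rows make up. A row lasts 1/12 s, in which the tool goes at most 41.7 mm and 7.16 degrees, less where a joint would pass 70% of its speed; a pose out of reach is approached as far as the arm can. A call with a number of a shift or a turn outside -1 to 1 is refused whole. A call with a gripper value outside its range is refused whole. The fingers move at their own pace and stop on an object; "force" is the grip in N (left out, the last holds). Time passes only in rows, so rows that repeat a pose let the fingers close, or fill a call up. It gives the time, the measured TCP pose, the force and the opening at its end, in the units of the state.
- manip.sense(): the state, without advancing time (a new reading comes with each control period).
- manip.snapshot(name): name is "scene" or "top" or "wrist"; returns (picture, depth): 384x512x3 uint8, red, green, blue; 384x512 float32, m along the optical axis (not along the pixel's ray), 0 where there is no reading.
- manip.get_calibration(name): a dict with "vfov" (degrees; the focal length in pixels is half the picture's height over the tangent of half this angle, whatever the lens; pixels are square), "cx", "cy" (the principal point, pixels), "D" ([k1, k2, p1, p2, k3] as OpenCV has them; the pictures are not rectified), "pose" (4x4, takes a point from camera to world coordinates). Camera axes: x right, y down, z forward; pixel columns grow to the right and rows downward; lengths in m; the calibration is good to about 2 mm. A picture is of the moment at which its call begins: read the wrist's pose just before it. get_calibration takes no time and is no camera call; for the wrist camera it gives the pose at the moment of the call.
- manip.sign_off(): hands the job in, once; it reports no verdict.
The state is a dict: "t": time; "q": joint angles; "qd": joint speeds; "tau": joint torques, N m; "tcp_pos": TCP position; "tool_rot": TCP orientation; "force": force on the tool from outside, world axes, zero at the start; "ft_torque": the same for the moment, N m; "finger_gap": opening from 0.0 (shut) to 1.0 (fully open).
Only numpy, scipy, OpenCV 4.12 (cv2) and the standard library are available. Lean on these libraries where they do the work, as an engineer would, in place of code of your own. Each camera call takes 0.05 s, during which the arm holds its last target.

## Working session

There is one attempt and no reset: what is moved stays moved. The work goes in short steps, Python scripts to look and compute and a tool call to move; the robot and the scene stay as the last step left them, time stands still between calls to the robot, and variables do not carry over. Pictures are saved under pics/ and viewed, and the job is handed in when it is done.

Besides the shell and the picture viewer there is one more tool, called after "Emit:" by a JSON object that holds its "op" and its "data". move_arm: Moves the arm, as the interface text tells. Its arguments: {"type":"object","properties":{"deltas":{"type":"array","items":{"type":"array","items":{"type":"number"}}},"force":{"type":"number"}},"required":["deltas"]}

```bash
mkdir -p pics; ls; python3 - <<'E'
from station import manip
import cv2,numpy as np,json
s=manip.sense();print(s)
for n in("scene","top"):
    p,d=manip.snapshot(n);c=manip.get_calibration(n)
    np.savez(f"{n}0.npz",p=p,d=d,pose=c["pose"],v=c["vfov"],cx=c["cx"],cy=c["cy"],D=c["D"])
    cv2.imwrite(f"pics/{n}0.png",p[:,:,::-1]);print(c)
E
```

```text
pics
{'t': 0.0, 'q': array([ 1.07650628e+00,  5.28483374e-01,  1.43388933e+00, -1.02539890e-05,
        1.18139083e+00, -1.78526435e-01]), 'qd': array([-0.00063585, -0.00090174, -0.00104405, -0.00110125, -0.00027519,
        0.00010232]), 'tau': array([ 8.40956509e-04, -4.42347443e+01, -1.78028119e+01, -2.24840419e-04,
        8.71971133e-03, -8.61537700e-06]), 'tcp_pos': array([0.19374951, 0.59349085, 0.24132714]), 'tool_rot': array([ 1.57224691e-01,  9.87562261e-01, -1.02615877e-03, -3.53825955e-04]), 'force': array([-0.79665651, -0.01692111, -0.58855334]), 'ft_torque': array([0.01818128, 0.03541134, 0.03550318]), 'finger_gap': 1.0030710622987142}
{'vfov': 47.62587824063243, 'cx': 258.76416708336444, 'cy': 186.42961784805132, 'D': array([-0.06826548,  0.        ,  0.        ,  0.        ,  0.        ]), 'pose': array([[-0.7710463 , -0.2995368 ,  0.56192998,  0.04662166],
       [-0.63654895,  0.38628685, -0.66752371,  0.57688876],
       [-0.01711825, -0.87238763, -0.48851488,  0.47984399],
       [ 0.        ,  0.        ,  0.        ,  1.        ]])}
{'vfov': 44.20633233204762, 'cx': 264.54452846867014, 'cy': 188.8681718760078, 'D': array([-0.11722188,  0.        ,  0.        ,  0.        ,  0.        ]), 'pose': array([[-1.07863917e-02, -9.90807023e-01,  1.34852133e-01,
         4.03031593e-01],
       [-9.99941814e-01,  1.06681297e-02, -1.59957625e-03,
         2.46039028e-02],
       [ 1.46251336e-04, -1.34861541e-01, -9.90864443e-01,
         9.03138098e-01],
       [ 0.00000000e+00,  0.00000000e+00,  0.00000000e+00,
         1.00000000e+00]])}
```

View pics/scene0.png

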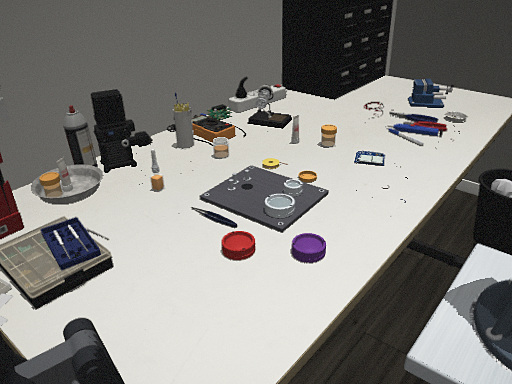

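View pics/top0.png

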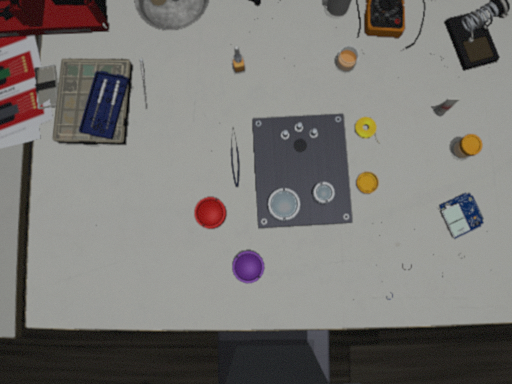

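The top view shows the plate, with pins near (285,135), (299,127) and (314,133) and the black seat disc near (300,145). There are four candidate discs:
- (284,204): silver, on the plate, larger
- (324,192): silver, on the plate, smaller, so it is the narrow cell
- (210,212): red, off the plate, so a look-alike
- (248,266): purple, off the plate, so a look-alike

The one at (284,204) fits the wide cell. Next I'll confirm it in a crop and measure.

```bash
cat > h.py <<'E'
import cv2,numpy as np
def K(c,h=384):
    f=h/2/np.tan(np.radians(float(c["vfov"]))/2)
    return np.array([[f,0,float(c["cx"])],[0,f,float(c["cy"])],[0,0,1]])
def ray(c,uv,z):
    uv=np.asarray(uv,float).reshape(-1,1,2)
    n=cv2.undistortPoints(uv,K(c),np.asarray(c["D"])).reshape(-1,2)
    R=c["pose"][:3,:3];o=c["pose"][:3,3]
    d=np.c_[n,np.ones(len(n))]@R.T
    return o+d*((z-o[2])/d[:,2])[:,None]
def proj(c,P):
    R=c["pose"][:3,:3];t=-R.T@c["pose"][:3,3]
    return cv2.projectPoints(np.asarray(P,float).reshape(-1,3),cv2.Rodrigues(R.T)[0],t,K(c),np.asarray(c["D"]))[0].reshape(-1,2)
def load(f):
    a=np.load(f);return a["p"],a["d"],dict(vfov=a["v"],cx=a["cx"],cy=a["cy"],D=a["D"],pose=a["pose"])
E
python3 - <<'E'
from h import *
p,d,c=load("top0.npz")
cv2.imwrite("pics/crop0.png",cv2.resize(p[105:240,240:365,::-1],None,fx=4.4,fy=4.4,interpolation=cv2.INTER_CUBIC))
for n,u,z in[("corners",[[252,119],[343,114],[352,222],[258,228]],.01),("seat",[[300,145]],.01),("wide",[[284,204]],.032),("nar",[[324,192]],.032),("pins top",[[285,135],[299,127],[314,133]],.032)]:print(n,ray(c,u,z).round(4)[:,:2].tolist())
print(d[170,300],d[204,284])
E
```

```text
corners [[0.6624, 0.0462], [0.6711, -0.1323], [0.4594, -0.1421], [0.4502, 0.0363]]
seat [[0.6095, -0.0463]]
wide [[0.4929, -0.0125]]
nar [[0.5145, -0.0874]]
pins top [[0.624, -0.0166], [0.6394, -0.0435], [0.6275, -0.0717]]
0.9016093 0.87628156
```

View pics/crop0.png

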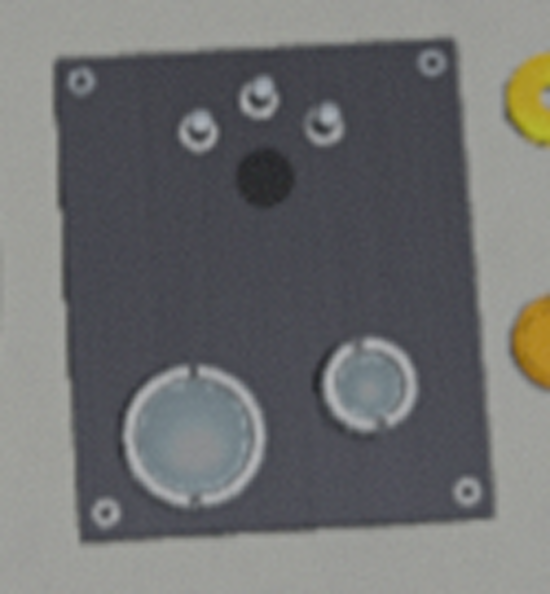

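The crop confirms it: the wide silver cell is at crop (194,435), diameter 140 px, the narrow one is at (370,385), diameter 95 px, and the seat disc is at (265,178). Now I'll refine the positions with both cameras.

```bash
python3 - <<'E'
from h import *
from scipy.optimize import minimize
p,d,c=load("top0.npz");ps,ds,cs=load("scene0.npz")
# metric ortho views
def ortho(p,c,z,x0=.43,x1=.69,y0=-.16,y1=.07,r=2000):
    X,Y=np.meshgrid(np.arange(x1,x0,-1/r),np.arange(y1,y0,-1/r),indexing='ij')
    uv=proj(c,np.stack([X,Y,0*X+z],-1)).astype(np.float32).reshape(X.shape+(2,))
    return cv2.remap(p,uv[...,0],uv[...,1],cv2.INTER_CUBIC)
rows=[]
for nm,pp,cc in(("top",p,c),("scene",ps,cs)):
    o=ortho(pp,cc,.032);g=cv2.GaussianBlur(cv2.cvtColor(o,cv2.COLOR_RGB2GRAY),(0,0),2).astype(float)
    th=np.linspace(0,2*np.pi,180)
    for n,x,y,R in(("wide",.4929,-.0125,.030),("narrow",.5145,-.0874,.020)):
        best=(-1e9,)
        for dx in np.arange(-.012,.0121,.0005):
            for dy in np.arange(-.012,.0121,.0005):
                def s(r):
                    return g[np.clip(((.69-(x+dx+r*np.cos(th)))*2000).astype(int),0,g.shape[0]-1),np.clip(((.07-(y+dy+r*np.sin(th)))*2000).astype(int),0,g.shape[1]-1)]
                v=np.mean(np.clip(s(R-.0015)-s(R+.003),-20,60))
                if v>best[0]:best=(v,x+dx,y+dy)
        print(nm,n,best)
    o2=ortho(pp,cc,.01)
    g2=cv2.cvtColor(o2,cv2.COLOR_RGB2GRAY)
    X0=int((.69-.625)*2000);Y0=int((.07+.03)*2000)
    sub=g2[X0:X0+90,Y0-0:Y0+80]; m=(sub<np.percentile(sub,12)).astype(np.uint8)
    k,l,st,ce=cv2.connectedComponentsWithStats(m);i=1+np.argmax(st[1:,4])
    print(nm,"seat",.69-(X0+ce[i][1])/2000,.07-(Y0+ce[i][0])/2000,st[i])
    cv2.imwrite(f"pics/ortho_{nm}.png",o2[...,::-1])
E
```

```text
top wide (np.float64(58.07222222222222), np.float64(0.4934), np.float64(-0.01199999999999999))
top narrow (np.float64(57.105555555555554), np.float64(0.5145), np.float64(-0.08739999999999999))
top seat 0.6111964285714285 -0.052224999999999994 [ 36  17  18  24 140]
scene wide (np.float64(58.67777777777778), np.float64(0.4909), np.float64(-0.015999999999999993))
scene narrow (np.float64(53.30555555555556), np.float64(0.513), np.float64(-0.0924))
scene seat 0.6119661835748792 -0.05586352657004831 [ 37  11  27  38 414]
```

View pics/ortho_top.png

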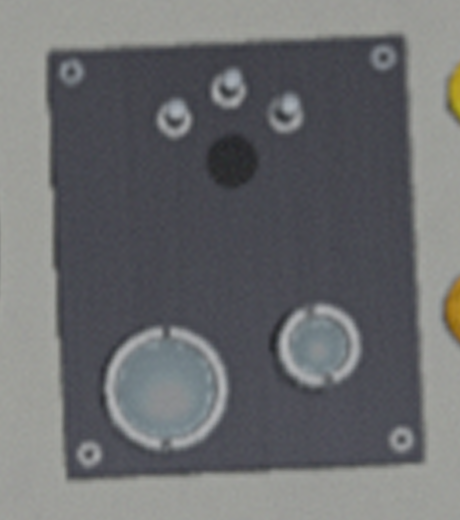

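View pics/ortho_scene.png

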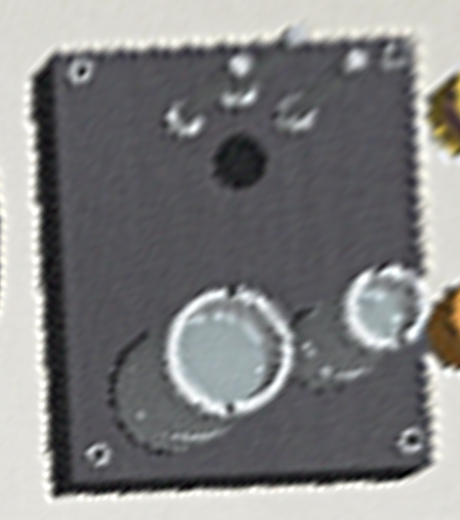

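Emit:
{"op": "move_arm", "data": {"deltas": [[-0.52,-0.6,0,-0.066,35],[-0.52,-0.6,0,-0.066,35],[-0.52,-0.6,0,-0.066,35],[-0.52,-0.6,0,-0.066,35],[-0.52,-0.6,0,-0.066,35],[-0.52,-0.6,0,-0.066,35],[-0.52,-0.6,0,-0.066,35],[-0.52,-0.6,0,-0.066,35]]}}

```text
t: 0.77
tcp_pos: [0.3174, 0.2982, 0.2421]
tool_rot: [0.142, 0.99, -0.001, -0.0]
force: [-0.6, 0.2, -0.3]
finger_gap: 0.352
```

```bash
cat > rel.py <<'E'
from station import manip
from scipy.spatial.transform import Rotation as R
import numpy as np,sys
s=manip.sense();M=R.from_quat(s["tool_rot"]).as_matrix()
T=np.array(eval(sys.argv[1]))
print(s["t"],s["tcp_pos"].round(4),"toolx",M[:,0].round(3),"gap",s["finger_gap"],"F",s["force"].round(2));print("units",(M.T@(T-s["tcp_pos"])/.4).round(4))
E
python3 rel.py "[.4325,.0033,.15]"
```

```text
0.7667 [0.3174 0.2982 0.2421] toolx [-0.96  0.28  0.  ] gap 0.3524121745554288 F [-0.57  0.16 -0.29]
units [-0.4829 -0.6267  0.2311]
```

Emit:
{"op": "move_arm", "data": {"deltas": [[-0.48,-0.63,0.1,0,35],[-0.48,-0.63,0.1,0,35],[-0.48,-0.63,0.23,0,35],[-0.48,-0.63,0.23,0,35],[-0.48,-0.63,0.23,0,35],[-0.48,-0.63,0.23,0,35],[-0.48,-0.63,0.23,0,35],[-0.48,-0.63,0.23,0,35]]}}

```text
t: 1.43
tcp_pos: [0.4316, 0.0036, 0.1495]
tool_rot: [0.141, 0.99, 0.0, -0.0]
force: [0.8, 0.3, -0.5]
finger_gap: 0.349
```

```bash
python3 rel.py "[.4325,.0033,.05]"; python3 - <<'E'
from station import manip
import cv2
c=manip.get_calibration("wrist")
p,d=manip.snapshot("wrist");cv2.imwrite("pics/w1.png",p[...,::-1])
E
```

```text
1.4333 [0.4316 0.0036 0.1495] toolx [-0.96  0.28  0.  ] gap 0.3493166161382975 F [ 0.82  0.33 -0.51]
units [-2.400e-03 -2.000e-04  2.488e-01]
```

View pics/w1.png

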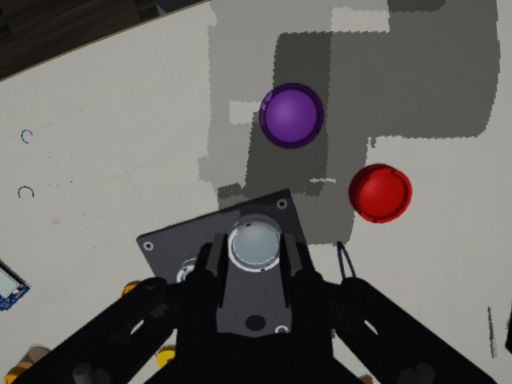

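The wrist view shows the wide cell at (256,243), centred between the fingers at x≈215 and 292. The narrow cell is at (188,268), and purple and red are clear of the fingers. I'll go down behind the wide cell.

Emit:
{"op": "move_arm", "data": {"deltas": [[0,0,0.1,0,35],[0,0,0.2,0,35],[0,0,0.27,0,35],[0,0,0.309,0,35],[0,0,0.309,0,35],[0,0,0.309,0,35],[0,0,0.309,0,35],[0,0,0.309,0,35]]}}

```text
t: 2.15
tcp_pos: [0.4321, 0.0058, 0.0279]
tool_rot: [0.141, 0.99, -0.0, 0.001]
force: [0.8, -0.0, 0.6]
finger_gap: 0.348
```

```bash
python3 rel.py "[.574,-.0377,.026]"; python3 - <<'E'
from station import manip
import cv2
for n in("scene","top"):
    p,d=manip.snapshot(n);cv2.imwrite(f"pics/{n}2.png",cv2.resize(p[150:250,180:340,::-1] if n=="scene" else p[100:260,200:400,::-1],None,fx=3.7,fy=3.7,interpolation=2))
E
```

```text
2.15 [0.4321 0.0058 0.0279] toolx [-0.96   0.279 -0.003] gap 0.34814452801574486 F [ 0.75 -0.02  0.65]
units [-0.3709 -0.0055  0.0057]
```

View pics/scene2.png

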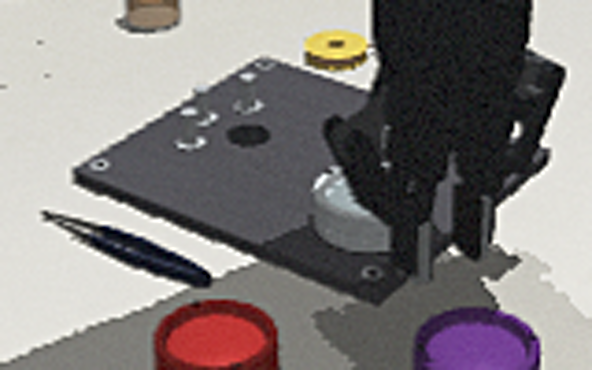

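View pics/top2.png

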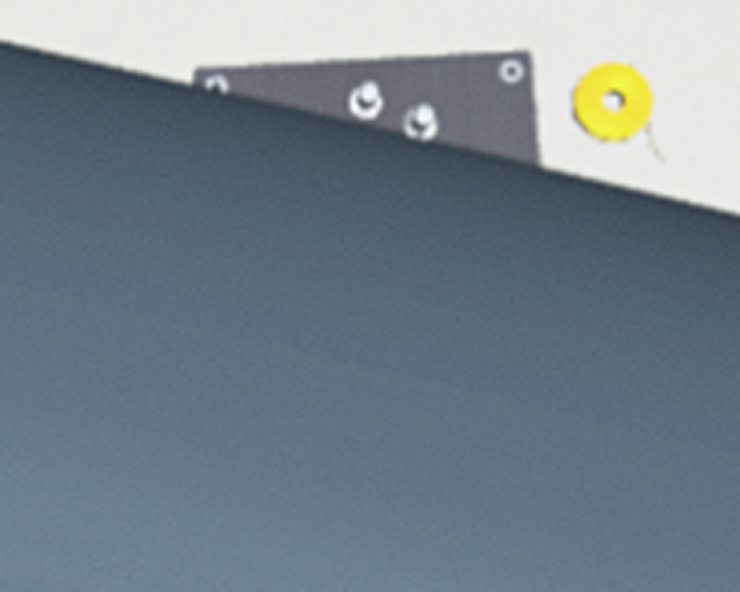

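Emit:
{"op": "move_arm", "data": {"deltas": [[-0.02,-0.004,0,0,35],[-0.04,-0.004,0,0,35],[-0.07,-0.004,0,0,35],[-0.1,-0.004,0,0,35],[-0.13,-0.004,0,0,35],[-0.16,-0.004,0,0,35],[-0.19,-0.004,0,0,35],[-0.21,-0.004,0,0,35]]}}

```text
t: 2.92
tcp_pos: [0.5134, -0.0199, 0.0272]
tool_rot: [0.141, 0.99, -0.0, 0.001]
force: [-1.2, 0.2, 0.4]
finger_gap: 0.35
```

```bash
python3 rel.py "[.574,-.0377,.026]"; python3 - <<'E'
from station import manip
import cv2
for n in("scene","wrist"):
    p,d=manip.snapshot(n);cv2.imwrite(f"pics/{n}3.png",cv2.resize(p[150:250,180:340,::-1],None,fx=3.7,fy=3.7,interpolation=2) if n=="scene" else p[...,::-1])
E
```

```text
2.9167 [ 0.5134 -0.0199  0.0272] toolx [-0.96   0.279 -0.002] gap 0.34963498035577384 F [-1.19  0.21  0.4 ]
units [-0.1578 -0.0005  0.0032]
```

View pics/scene3.png

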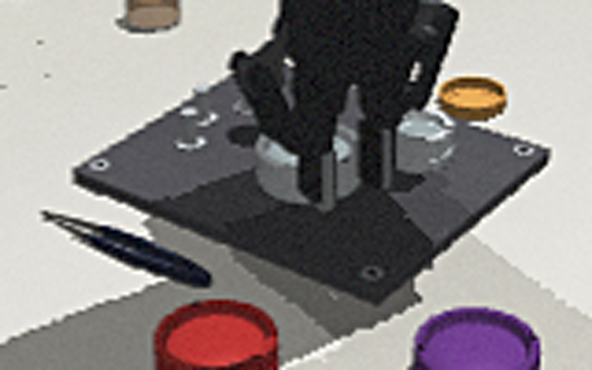

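View pics/wrist3.png

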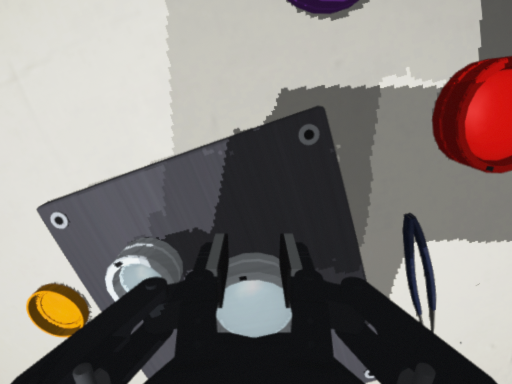

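The cradle holds the cell centred (wrist (253,305)) and the narrow cell hasn't moved. Continuing the push.

Emit:
{"op": "move_arm", "data": {"deltas": [[-0.02,0,0,0,35],[-0.04,0,0,0,35],[-0.06,0,0,0,35],[-0.08,0,0,0,35],[-0.1,0,0,0,35],[-0.115,0,0,0,35],[-0.125,0,0,0,35],[-0.13,0,0,0,35]]}}

```text
t: 3.68
tcp_pos: [0.5623, -0.034, 0.0267]
tool_rot: [0.141, 0.99, -0.0, 0.0]
force: [-0.5, 0.9, 0.8]
finger_gap: 0.349
```

```bash
python3 rel.py "[.574,-.0377,.026]"; python3 - <<'E'
from station import manip
import cv2
for n in("scene","wrist"):
    p,d=manip.snapshot(n);cv2.imwrite(f"pics/{n}4.png",cv2.resize(p[150:250,180:340,::-1],None,fx=4.5,fy=4.5,interpolation=2) if n=="scene" else p[...,::-1])
E
```

```text
3.6833 [ 0.5623 -0.034   0.0267] toolx [-0.96   0.279 -0.001] gap 0.3489776640397567 F [-0.54  0.91  0.79]
units [-0.0306 -0.0007  0.0017]
```

View pics/scene4.png

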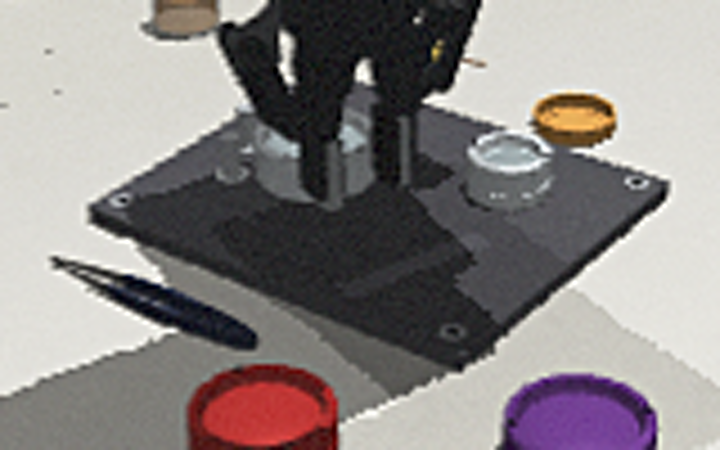

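Close to the pins now, with no contact force yet. I'll go on in small steps and watch the force.

Emit:
{"op": "move_arm", "data": {"deltas": [[-0.004,0,0,0,35],[-0.008,0,0,0,35],[-0.012,0,0,0,35],[-0.015,0,0,0,35],[-0.018,0,0,0,35],[-0.02,0,0,0,35],[-0.02,0,0,0,35],[-0.02,0,0,0,35]]}}

```text
t: 4.45
tcp_pos: [0.5694, -0.036, 0.0267]
tool_rot: [0.141, 0.99, -0.0, 0.0]
force: [-0.6, -0.1, 0.4]
finger_gap: 0.347
```

Emit:
{"op": "move_arm", "data": {"deltas": [[-0.002,0,0,0,35],[-0.004,0,0,0,35],[-0.006,0,0,0,35],[-0.008,0,0,0,35],[-0.01,0,0,0,35],[-0.01,0,0,0,35],[-0.01,0,0,0,35],[-0.01,0,0,0,35]]}}

```text
t: 5.12
tcp_pos: [0.5721, -0.0368, 0.0266]
tool_rot: [0.141, 0.99, 0.0, -0.001]
force: [-4.5, 1.4, 1.7]
finger_gap: 0.348
```

Emit:
{"op": "move_arm", "data": {"deltas": [[-0.001,0,0,0,35],[-0.002,0,0,0,35],[-0.003,0,0,0,35],[-0.004,0,0,0,35],[-0.005,0,0,0,35],[-0.005,0,0,0,35],[-0.005,0,0,0,35],[-0.005,0,0,0,35]]}}

```text
t: 5.78
tcp_pos: [0.5723, -0.0368, 0.0265]
tool_rot: [0.141, 0.99, 0.0, -0.003]
force: [-6.1, 1.6, 4.6]
finger_gap: 0.35
```

```bash
python3 rel.py "[.574,-.0377,.026]"; python3 - <<'E'
from station import manip
import cv2
for n in("scene","wrist"):
    p,d=manip.snapshot(n);cv2.imwrite(f"pics/{n}5.png",cv2.resize(p[140:240,180:340,::-1],None,fx=4.5,fy=4.5,interpolation=2) if n=="scene" else p[...,::-1])
E
```

```text
5.7833 [ 0.5723 -0.0368  0.0265] toolx [-0.96   0.279  0.006] gap 0.3504265396940863 F [-6.14  1.63  4.61]
units [-0.0047 -0.001   0.0012]
```

View pics/scene5.png

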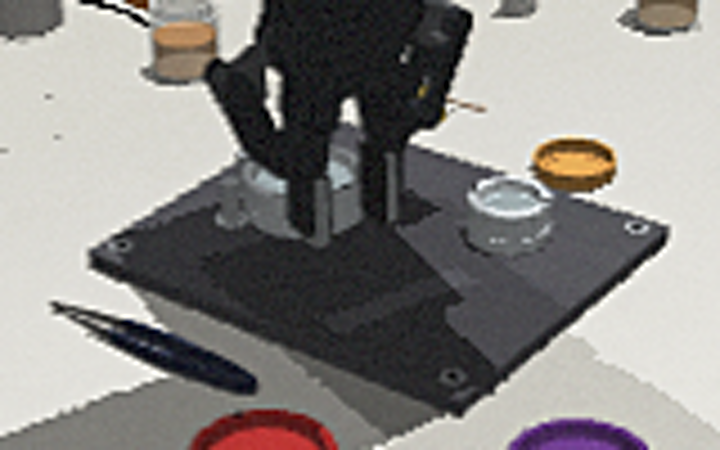

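It has stopped solidly at about 6 N. I'll back straight off, rise, and clear the top view.

Emit:
{"op": "move_arm", "data": {"deltas": [[0.01,0,0,0,35],[0.03,0,0,0,35],[0.06,0,0,0,35],[0.1,0,0,0,35],[0.1,0,-0.1,0,35],[0.1,0,-0.2,0,35],[0.1,0,-0.3,0,35],[0.1,0,-0.4,0,35]]}}

```text
t: 6.55
tcp_pos: [0.5372, -0.0267, 0.1884]
tool_rot: [0.141, 0.99, -0.0, 0.001]
force: [1.1, -0.0, -0.3]
finger_gap: 0.351
```

Emit:
{"op": "move_arm", "data": {"deltas": [[0.1,0.1,0,0,35],[0.15,0.2,0,0,35],[0.2,0.3,0,0,35],[0.25,0.4,0,0,35],[0.3,0.5,0,0,35],[0.35,0.6,0,0,35],[0.35,0.7,0,0,35],[0.35,0.7,0,0,35]]}}

```text
t: 7.22
tcp_pos: [0.4806, 0.2855, 0.1874]
tool_rot: [0.14, 0.99, 0.002, 0.002]
force: [0.2, 0.1, -0.2]
finger_gap: 0.356
```

```bash
python3 - <<'E'
from station import manip
from h import *
p,d=manip.snapshot("top");c=manip.get_calibration("top")
np.savez("top6.npz",p=p,d=d,pose=c["pose"],v=c["vfov"],cx=c["cx"],cy=c["cy"],D=c["D"])
ps,ds=manip.snapshot("scene")
cv2.imwrite("pics/top6.png",cv2.resize(p[105:240,240:365,::-1],None,fx=4.4,fy=4.4,interpolation=2))
cv2.imwrite("pics/scene6.png",cv2.resize(ps[140:240,180:340,::-1],None,fx=4.5,fy=4.5,interpolation=2))
E
```

```text
(no output)
```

View pics/top6.png

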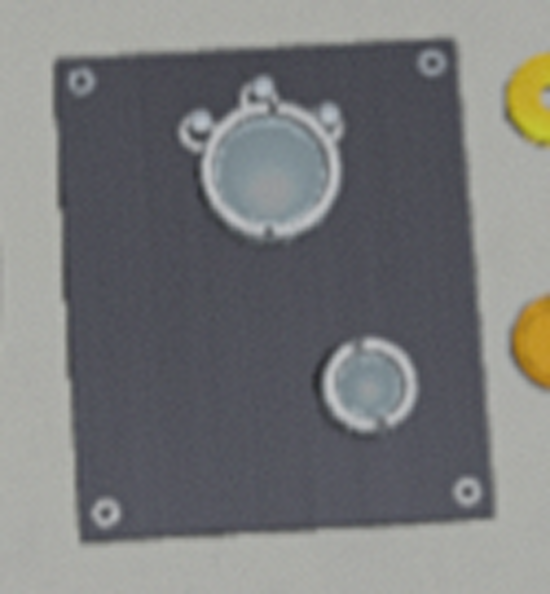

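View pics/scene6.png

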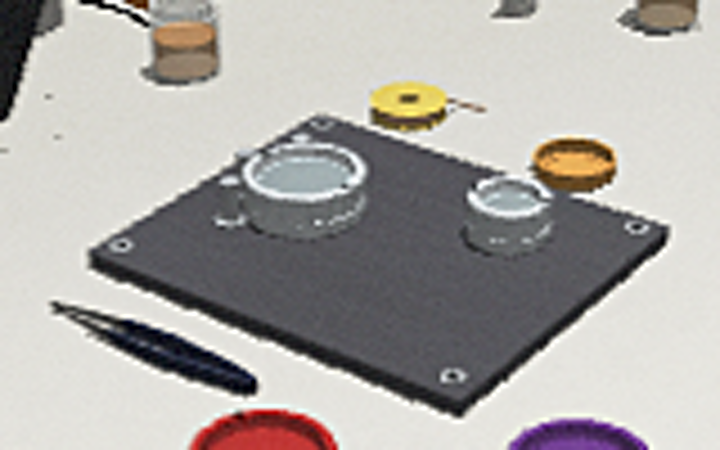

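The wide cell sits at crop (270,169). It touches the right and middle pins, with perhaps a small gap at the left pin. I'll measure that.

```bash
cat > fit.py <<'E'
from h import *
import sys
def fit(f):
    p,d,c=load(f);g=cv2.cvtColor(p,cv2.COLOR_RGB2GRAY).astype(np.float32);g=cv2.resize(g,None,fx=4,fy=4,interpolation=2)
    th=np.linspace(0,2*np.pi,120);out=[]
    def samp(x,y,r,z):
        uv=proj(c,np.c_[x+r*np.cos(th),y+r*np.sin(th),0*th+z]).astype(np.float32)*4+1.5
        return cv2.remap(g,uv[:,0:1],uv[:,1:2],cv2.INTER_LINEAR).ravel()
    def search(x,y,R,z,sg):
        for st in(.0015,.0005,.0002):
            xs,ys=x,y;b=-1e9
            for dx in np.arange(-6,7)*st:
                for dy in np.arange(-6,7)*st:
                    v=np.mean(np.clip(sg*(samp(xs+dx,ys+dy,R-.0015,z)-samp(xs+dx,ys+dy,R+.002,z)),-20,50))
                    if v>b:b=v;x,y=xs+dx,ys+dy
        return round(x,4),round(y,4),round(float(b),1)
    return search
if __name__=="__main__":
    s0=fit("top0.npz");s=fit(sys.argv[1])
    for r in(.011,.012,.013,.014):print("seat",r,s0(.6095,-.046,r,.01,-1))
    print("pins top",[s0(x,y,.005,.032,1) for x,y in((.624,-.0166),(.6394,-.0435),(.6275,-.0717))])
    print("wide",s(.608,-.048,.030,.032,1),"narrow",s0(.5145,-.0874,.020,.032,1),s(.5145,-.0874,.020,.032,1))
E
python3 fit.py top6.npz
```

```text
seat 0.011 (np.float64(0.608), np.float64(-0.046), 14.2)
seat 0.012 (np.float64(0.6095), np.float64(-0.0458), 20.3)
seat 0.013 (np.float64(0.6095), np.float64(-0.0458), 22.2)
seat 0.014 (np.float64(0.6098), np.float64(-0.0457), 17.6)
pins top [(np.float64(0.6307), np.float64(-0.0171), 42.8), (np.float64(0.6456), np.float64(-0.0447), 44.0), (np.float64(0.6332), np.float64(-0.0727), 45.2)]
wide (np.float64(0.607), np.float64(-0.0467), 45.5) narrow (np.float64(0.5149), np.float64(-0.0867), 48.0) (np.float64(0.5146), np.float64(-0.0862), 48.3)
```

The cell is about 2.5–3 mm short of the seat, probably because the cradle held it sideways against the right pin. The narrow cell has moved less than 1 mm, which is noise. I'll finish with shut fingers along the nest's own +x, leaving the rim free to slide sideways.

```bash
python3 rel.py "[.544,-.051,.13]"
```

```text
7.3167 [0.4816 0.2859 0.1873] toolx [-0.962  0.274 -0.005] gap 0.35237138306924615 F [ 0.18 -1.31  0.33]
units [-0.3802 -0.7679  0.1417]
```

Emit:
{"op": "move_arm", "data": {"deltas": [[-0.38,-0.768,0,-0.65,0],[-0.38,-0.768,0,-0.65,0],[-0.38,-0.768,0,-0.65,0],[-0.38,-0.768,0,-0.65,0],[-0.38,-0.768,0,-0.65,0],[-0.38,-0.768,0,-0.65,0],[-0.38,-0.768,0,-0.65,0],[-0.38,-0.768,0,-0.65,0]]}}

```text
t: 7.98
tcp_pos: [0.5375, -0.0421, 0.187]
tool_rot: [-0.021, 1.0, -0.001, 0.001]
force: [0.9, 0.9, -0.8]
finger_gap: -0.002
```

```bash
python3 rel.py "[.544,-.051,.0275]"
```

```text
7.9833 [ 0.5375 -0.0421  0.187 ] toolx [-0.999 -0.041 -0.002] gap -0.002495721429451778 F [ 0.88  0.92 -0.83]
units [-0.0144 -0.0224  0.3988]
```

Emit:
{"op": "move_arm", "data": {"deltas": [[-0.01,-0.022,0.08,0,0],[-0.01,-0.022,0.16,0,0],[-0.01,-0.022,0.24,0,0],[-0.01,-0.022,0.32,0,0],[-0.01,-0.022,0.37,0,0],[-0.01,-0.022,0.397,0,0],[-0.01,-0.022,0.397,0,0],[-0.01,-0.022,0.397,0,0]]}}

```text
t: 8.65
tcp_pos: [0.542, -0.0481, 0.0281]
tool_rot: [-0.021, 1.0, -0.0, 0.0]
force: [0.2, 0.4, 0.1]
finger_gap: -0.004
```

```bash
python3 rel.py "[.568,-.050,.0275]"
```

```text
8.65 [ 0.542  -0.0481  0.0281] toolx [-0.999 -0.042 -0.001] gap -0.0036773242270692966 F [0.24 0.41 0.08]
units [-0.0647 -0.0075  0.0015]
```

Emit:
{"op": "move_arm", "data": {"deltas": [[-0.012,0,0,0,0],[-0.024,0,0,0,0],[-0.034,0,0,0,0],[-0.042,0,0,0,0],[-0.05,0,0,0,0],[-0.055,0,0,0,0],[-0.06,0,0,0,0],[-0.06,0,0,0,0]]}}

```text
t: 9.32
tcp_pos: [0.566, -0.0463, 0.0279]
tool_rot: [-0.021, 1.0, -0.0, 0.0]
force: [-0.7, 1.3, 0.7]
finger_gap: 0.002
```

Emit:
{"op": "move_arm", "data": {"deltas": [[-0.002,0,0,0,0],[-0.004,0,0,0,0],[-0.006,0,0,0,0],[-0.008,0,0,0,0],[-0.01,0,0,0,0],[-0.01,0,0,0,0],[-0.01,0,0,0,0],[-0.01,0,0,0,0]]}}

```text
t: 9.98
tcp_pos: [0.5667, -0.0457, 0.0277]
tool_rot: [-0.021, 1.0, 0.001, -0.003]
force: [-6.7, -0.6, 4.1]
finger_gap: 0.001
```

Emit:
{"op": "move_arm", "data": {"deltas": [[-0.002,0,0,0,0],[-0.004,0,0,0,0],[-0.006,0,0,0,0],[-0.008,0,0,0,0],[-0.01,0,0,0,0],[-0.01,0,0,0,0],[-0.01,0,0,0,0],[-0.01,0,0,0,0]]}}

```text
t: 10.65
tcp_pos: [0.5672, -0.0449, 0.0276]
tool_rot: [-0.022, 1.0, 0.001, -0.007]
force: [-11.9, -1.3, 9.4]
finger_gap: -0.001
```

```bash
python3 - <<'E'
from station import manip
import cv2
for n in("scene","wrist"):
    p,d=manip.snapshot(n);cv2.imwrite(f"pics/{n}7.png",cv2.resize(p[140:240,180:340,::-1],None,fx=4.5,fy=4.5,interpolation=2) if n=="scene" else p[...,::-1])
E
```

```text
(no output)
```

View pics/scene7.png

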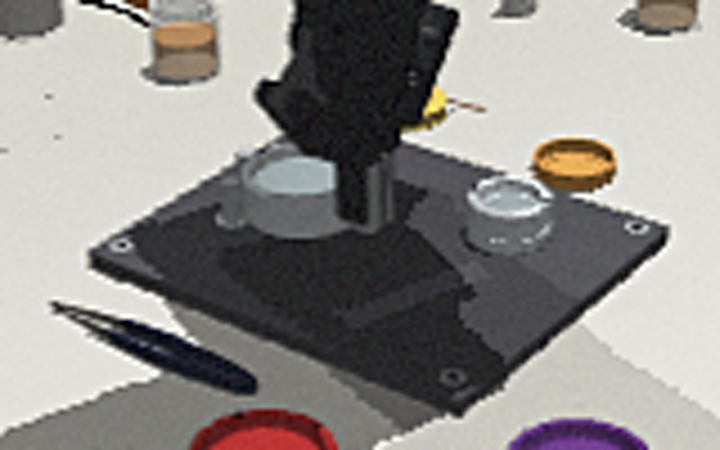

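Emit:
{"op": "move_arm", "data": {"deltas": [[0.02,0,0,0,0],[0.04,0,0,0,0],[0.06,0,0,0,0],[0.08,0,-0.05,0,0],[0.08,0,-0.15,0,0],[0.08,0,-0.25,0,0],[0.08,0,-0.33,0,0],[0.08,0,-0.4,0,0]]}}

```text
t: 11.42
tcp_pos: [0.5425, -0.0477, 0.1904]
tool_rot: [-0.021, 1.0, -0.0, 0.002]
force: [0.1, -0.6, 0.0]
finger_gap: 0.001
```

Emit:
{"op": "move_arm", "data": {"deltas": [[0.1,0.1,0,0,0],[0.15,0.2,0,0,0],[0.2,0.3,0,0,0],[0.2,0.4,0,0,0],[0.2,0.5,0,0,0],[0.2,0.6,0,0,0],[0.2,0.7,0,0,0],[0.2,0.75,0,0,0]]}}

```text
t: 12.08
tcp_pos: [0.4488, 0.2518, 0.1881]
tool_rot: [-0.022, 1.0, 0.001, 0.001]
force: [0.4, 0.4, -0.1]
finger_gap: -0.003
```

```bash
python3 - <<'E'
from station import manip
from h import *
p,d=manip.snapshot("top");c=manip.get_calibration("top")
np.savez("top8.npz",p=p,d=d,pose=c["pose"],v=c["vfov"],cx=c["cx"],cy=c["cy"],D=c["D"])
ps,ds=manip.snapshot("scene");c=manip.get_calibration("scene")
np.savez("scene8.npz",p=ps,d=ds,pose=c["pose"],v=c["vfov"],cx=c["cx"],cy=c["cy"],D=c["D"])
cv2.imwrite("pics/top8.png",cv2.resize(p[115:175,270:330,::-1],None,fx=10,fy=10,interpolation=2))
E
python3 fit.py top8.npz
python3 - <<'E'
from fit import *
s=fit("scene0.npz");print("scene seat",s(.6095,-.05,.013,.01,-1));s=fit("scene8.npz");print("wide",s(.608,-.05,.03,.032,1))
E
```

```text
seat 0.011 (np.float64(0.608), np.float64(-0.046), 14.2)
seat 0.012 (np.float64(0.6095), np.float64(-0.0458), 20.3)
seat 0.013 (np.float64(0.6095), np.float64(-0.0458), 22.2)
seat 0.014 (np.float64(0.6098), np.float64(-0.0457), 17.6)
pins top [(np.float64(0.6307), np.float64(-0.0171), 42.8), (np.float64(0.6456), np.float64(-0.0447), 44.0), (np.float64(0.6332), np.float64(-0.0727), 45.2)]
wide (np.float64(0.6075), np.float64(-0.0458), 44.6) narrow (np.float64(0.5149), np.float64(-0.0867), 48.0) (np.float64(0.515), np.float64(-0.0872), 48.3)
scene seat (np.float64(0.6092), np.float64(-0.0497), 41.7)
wide (np.float64(0.607), np.float64(-0.0491), 47.8)
```

View pics/top8.png

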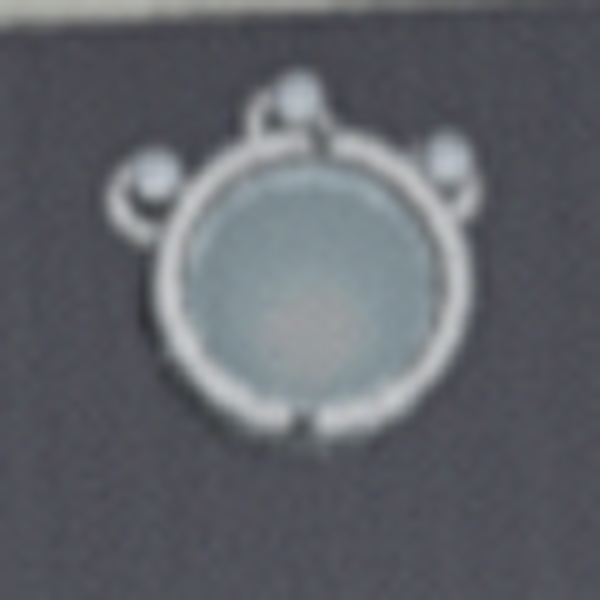

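```bash
python3 - <<'E'
from station import manip
print(manip.sense()["t"],manip.sense()["force"]);print(manip.sign_off())
E
```

```text
12.1833 [ 0.6712429  -1.17755338  0.15517491]
the job is handed in; nothing more can be done
None
```

I pushed the wide lens cell into the pin nest in two goes, and handed the job in at about 12.2 s of the 32 s allowed. No verdict is reported.

- **First push:** with the fingers part-open behind its rim, it stopped about 2.5–3 mm short of the seat, probably held sideways against the right pin.
- **Second push:** with the fingers shut and along the nest's own +x, it stopped firmly against the pins at about 12 N.

Last checks, after the arm had backed off to about 0.3 m away, clear of everything:

- **Wide cell, fitted position:** its centre measures about 2 mm from the seat centre in both the top and scene cameras, within the 5 mm limit.
- **Wide cell, against the pins:** in the top-view crop, the pin tops lie 35.6, 35.8 and 36.4 mm from its centre, against a nominal 35 mm. This suggests it is home to within about 1 mm, possibly with a small gap at the left pin. I didn't measure that gap any more finely. It looks flat in the pictures; I didn't measure its tilt.
- **Narrow cell:** it measures within 1 mm of where it started.
- **Disagreement:** the two cameras differ by about 4 mm in world y because of calibration. I therefore compared the cell with the seat within each camera's own picture.

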